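Fit the drum head to the mosaic grinder

ROBOT

A 7-joint arm with a two-finger parallel gripper is mounted at the origin on the work surface. World frame = base frame: x ahead of the robot, y to its left, z up, the work surface at z = 0. Lengths are in m, angles in rad, forces in N, time in s.
With the tool pointing down it reaches from about 0.4 to 0.85 m from the base axis. Payload 4.5 kg.
Tool frame: the origin (TCP) lies at the very end of the fingers, on their centre line; the grasp point (between the pads) lies 19 mm behind it; z points along the fingers, y is the line along which they close (so a half turn about z gives the same grasp; the last joint's range is limited). The gripper opens to 88 mm and grips with 3 to 60 N. Pads are 18 mm wide; open, the fingers measure 123 mm over their backs; the gripper's body (75 mm by 187 mm) begins 45 mm behind the grasp point.
Start: joints at [-1.167, 0.689, -0.195, 1.565, 0.157, 0.902, -0.215], TCP at [0.226, 0.583, 0.239] pointing down, gripper open.
Joint ranges: [-3.01, 3.01], [-0.46, 2.08], [-1.47, 1.51], [0.13, 2.56], [-1, 4.14], [0.04, 2.09], [-2.66, 2.66]. Speed limits (rad/s): [2.57, 2.57, 3.14, 3.14, 3.14, 3.14, 3.14].

INTERFACE

Orientations are given as a unit quaternion [x, y, z, w].
In Python, from plant import r, eyes, nets gives the robot as it stands.
- The arm moves only by the shell command python3 -m pendant 'ROWS' [FORCE]. ROWS is JSON, a list of rows, each an object of numbers: "claw": the opening, from 0 (shut) to 1 (fully open); "dx", "dy", "dz": the shift along the world's x, y, z in mm; "twist": the turn about the world's z in rad. In form: [{"claw": .., "dx": .., "dy": .., "dz": .., "twist": ..}, ...]. A call has 1 to 8 rows; each row is the pose to reach, as a shift and turn from the pose commanded when the call began; what a row does not reach only later rows make up. A row lasts 1/10 s, in which the tool goes at most 50 mm and 8.59 degrees, less where a joint would pass 70% of its speed; a pose out of reach is approached as far as the arm can. A call with a gripper value outside its range is refused whole. The fingers move at their own pace and stop on an object; FORCE is the grip in N (left out, the last holds). Time passes only in rows, so rows that repeat a pose let the fingers close. It gives the time, the measured TCP pose, the force, the opening and the grip force at its end, in the units of the state.
- r.get_state(): the state, without advancing time (a new reading comes with each control period).
- eyes.snapshot(name): name is "side" or "top"; returns (picture, depth): 384x512x3 uint8, blue, green, red; 384x512 float32, m along the optical axis (not along the pixel's ray), 0 where there is no reading.
- eyes.camera_info(name): a dict with "K" (3x3 intrinsics, pixels), "D" ([k1, k2, p1, p2, k3] as OpenCV has them; the pictures are not rectified), "world_to_cam" (4x4, takes a point from world to camera coordinates). Camera axes: x right, y down, z forward; pixel columns grow to the right and rows downward; lengths in m; the calibration is good to about 2 mm. A picture is of the moment at which its call begins. camera_info takes no time and is no camera call.
- r.finish_job(): hands the job in; it is judged then, once.
Trained networks look in the newest picture that a camera, given by its name, has taken for a name from the list of things; names that differ only in an ending like _2 or _b are one class to them, and where a whole thing is asked for, a point or a joint stands for the part that bears it (a point fixed in the world has none). Each returns a list of dicts, best first, with "confidence" (0 to 1); they miss things now and then, are a little off and sometimes report something else, mostly with a low value. They report only what shows in the picture. A call takes as long as a camera call. They do not tell look-alikes from the thing itself.
- nets.spot_in(camera, query): "box" ([left, top, width, height] as shares, 0 to 1, of the picture: columns of its width, rows of its height, round what is visible of it).
- nets.place_of(camera, query): "position" ([column, row] as shares, 0 to 1, of the picture: columns of its width, rows of its height: a listed point, or the origin of a listed thing).
The state is a dict: "clock": time; "q": joint angles; "qd": joint speeds; "joint_torque": joint torques, N m; "tool_pos": TCP position; "eef_rot": TCP orientation; "contact_force": force on the tool from outside, world axes, zero at the start; "moment": the same for the moment, N m; "opening": opening from 0.0 (shut) to 1.0 (fully open); "finger_force": force on a finger pad.
Only numpy, scipy, OpenCV 4.12 (cv2) and the standard library are available. Lean on these libraries where they do the work, as an engineer would, in place of code of your own. Each camera call takes 0.05 s, during which the arm holds its last target. There are 200 camera calls.

TASK

Take the tall straight-sided drum head out of the rack, leaving the other two heads there, and lower it gently (do not drop it) into the grinder's spindle taper, with the notches of its flange over the two dogs, until the flange sits flat on the spindle face. Then press the clamp lever down until it snaps, and leave the head seated and the other things on the table where they are.

Things in the scene. Friction and masses are not known exactly. Their poses are not given: they have to be found in the camera images.
- drum_head: The head to fit: tall straight drum above a notched flange above a tapered shank; 100 mm tall, 0.3 to 0.55 kg; stands upright in the rack, turned at random. Origin: on the axis at the flange's underside; z up the axis. Flange 76 mm across, z 0 to 12 mm. Two notches 16 mm wide cut through its rim lie along +x and -x (same either way round), reaching in to 20.5 mm from the axis
- drum_top (a point): Centre of the drum's top, 60 mm above the drum head's origin. The drum, to hold the head by, is a cylinder 44 mm across and 48 mm tall standing on the flange
- shank_tip (a point): Lower end of the drum head's shank, 40 mm below its origin. The shank is 14 to 16 mm across here and widens to 28 mm under the flange
- cone_head: A head with the same shank and notched flange as the drum head, but with a pointed cone on top (46 mm across its base, top 62 mm above the flange's underside); origin as on the drum head. Stays in the rack
- disc_head: A head with the same shank and notched flange, but with a flat disc (58 mm across, 12 mm thick) on a thin stem, top 46 mm above the flange's underside; origin as on the drum head. Stays in the rack
- rack: Fixed plywood block 100 x 290 x 60 mm (its x, y, z) with three through holes of 32 mm in a row along its y, 95 mm apart, the middle one at its centre. The three heads stand in them in any order, flanges resting on its top. Origin: centre of its underside
- grinder: Fixed grey bench grinder, housing 180 x 260 x 70 mm (its x, y, z), origin at the centre of its underside, its x pointing away from the robot. The upright spindle stands at y = +35 mm, the clamp lever at y = -90 mm
- spindle_nose (a point): Centre of the spindle's flat upper face (76 mm across), 84 mm above the table, z up. Here opens a tapered socket, 30 mm across, over 40 mm deep, matching the shank. Two dogs (drive lugs) stand on the face along +x and -x: 11 mm wide, bevelled tops, 9 mm high, 23.5 to 34.5 mm from the axis. A seated head rests its flange on this face, a dog in each notch (2.5 mm play each side), origin here
- spindle (a joint): Turn of the spindle about its vertical axis, rad, counterclockwise from above; at 0 the dogs lie along the grinder's x. It turns freely with slight friction (0.04 N m), so the dogs can give a little, and starts anywhere from -0.6 to 0.6
- lever (a joint): Clamp lever on top of the housing, hinged about a level axis along the grinder's y, pointing from the hinge to the grinder's -x. Rad: 0 = raised, 0.85 rad above level; 0.8 = fully down, nearly level. Over-centre spring: pressing the pad takes about 7 N at first, falling to nothing at 0.45; past that it snaps down to 0.8 by itself and stays
- lever_pad (a point): Centre of the top face of the lever's black thumb pad, 40 mm long and 36 mm wide. It lies 88 mm along the lever from the hinge and 4.5 mm off the lever's centre line, and moves with the lever: about 161 mm above the table when raised, 101 mm when down
- lever_pivot (a point): The lever's hinge axis, 92 mm above the table; frame as the grinder's
- drink_can: Bystander: an aluminium drink can, 66 mm across and 122 mm tall, beyond the grinder. Origin: underside
- glue_bottle: Bystander: a white glue bottle with a red cap, 58 mm across and 170 mm tall, beyond the grinder. Origin: underside
- jar: Bystander: a glass jar with a white cap, 70 mm across and 60 mm tall, on the robot's side of the table. Origin: underside
- dish: Bystander: a clear open dish of tesserae, 72 mm across and 18 mm tall, on the robot's side of the table. Origin: underside
- nippers: Bystander: tile nippers lying flat, about 160 mm long and 20 mm high, on the right. Origin: underside
- brush: Bystander: a brush lying flat, near left. Origin: underside
Not all that is in view belongs to the job. Leave any green or yellow look-alike of the drum_head alone.

How it is judged:
By the outcome, as a careful person would: the job done as asked, in the order asked, and still so for the second after the job is handed in, with the robot touching nothing.
It also fails if it takes over 48 s, if anything falls off the work surface, if the arm or the gripper's body presses on something with over 40 N, if the wrist force passes 120 N, or if a joint passes its speed limit or range.

## Working session

There is one attempt and no reset: what is moved stays moved. The work goes in short steps, Python scripts to look and compute and a shell command to move; the robot and the scene stay as the last step left them, time stands still between calls to the robot, and variables do not carry over. Pictures are saved under pics/ and viewed, at most 10 in all, crops included, and the job is handed in when it is done.

```bash
mkdir -p pics; ls; cat > h.py <<'E'
import numpy as np, cv2
from plant import r, eyes, nets
def snap(c,fn=None):
    p,d=eyes.snapshot(c)
    if fn: cv2.imwrite('pics/'+fn,p)
    return p,d
def w2p(c,P):
    i=eyes.camera_info(c);M=np.array(i['world_to_cam']);P=np.atleast_2d(P).astype(float)
    return cv2.projectPoints(P,cv2.Rodrigues(M[:3,:3])[0],M[:3,3],np.array(i['K']),np.array(i['D'],float))[0][:,0]
def ray(c,uv):
    i=eyes.camera_info(c);M=np.array(i['world_to_cam'])
    n=cv2.undistortPoints(np.array(uv,float).reshape(-1,1,2),np.array(i['K']),np.array(i['D'],float))[:,0]
    return M[:3,:3],M[:3,3],np.c_[n,np.ones(len(n))]
def at_depth(c,uv,z):
    R,t,n=ray(c,uv); return (n*np.reshape(z,(-1,1))-t)@R
def at_z(c,uv,h):
    R,t,n=ray(c,uv); o=-R.T@t; d=n@R; return o+d*((np.reshape(h,(-1,1))-o[2])/d[:,2:])
E
python3 - <<'E'
from h import *
ims=[]
for c in('side','top'):
    p,d=snap(c,c+'0.png'); M=np.array(eyes.camera_info(c)['world_to_cam']); print(c,-M[:3,:3].T@M[:3,3], M[2,:3])
    for q in('drum_head','drum_top','cone_head','disc_head','spindle_nose','lever_pad','grinder','rack'):
        for x in nets.place_of(c,q)[:3]:
            u,v=np.array(x['position'])*[512,384]
            print(q,round(x['confidence'],2),round(u),round(v),at_depth(c,[u,v],d[min(int(v),383),min(int(u),511)]).round(3) if 0<=u<512 and 0<=v<384 else '')
s=r.get_state();print(s['clock'],s['tool_pos'],s['eef_rot'],s['opening'])
E
```

```text
pics
side [ 0.41532347 -1.12437429  0.86286355] [ 0.08965225  0.81926693 -0.56636046]
drum_head 0.77 205 179 [[0.39  0.172 0.054]]
drum_head 0.67 247 178 [[0.534 0.108 0.087]]
drum_head 0.62 280 190 [[0.646 0.078 0.05 ]]
drum_top 0.79 284 177 [[0.66  0.084 0.097]]
drum_top 0.68 208 165 [[0.402 0.196 0.098]]
drum_top 0.53 241 168 [[0.518 0.128 0.119]]
cone_head 0.56 242 167 [[0.519 0.137 0.117]]
disc_head 0.48 241 154 [[0.526 0.223 0.121]]
spindle_nose 0.75 279 218 [[ 0.612 -0.103  0.068]]
lever_pad 0.72 285 221 [[ 0.6   -0.249  0.168]]
lever_pad 0.38 199 336 [[ 0.353 -0.477  0.014]]
grinder 0.8 276 241 [[ 0.582 -0.228  0.082]]
rack 0.62 239 181 [[0.508 0.116 0.072]]
top [ 0.44997176 -0.05369312  1.6970405 ] [ 0.04112106  0.01723895 -0.99900544]
drum_head 0.81 216 186 [[0.545 0.116 0.074]]
drum_head 0.76 193 224 [[0.403 0.197 0.102]]
drum_head 0.69 365 237 [[ 0.35  -0.447  0.014]]
drum_top 0.76 195 225 [[0.401 0.192 0.095]]
drum_top 0.69 223 156 [[0.655 0.09  0.097]]
drum_top 0.56 208 189 [[0.53  0.143 0.118]]
cone_head 0.83 189 192 [[0.521 0.213 0.101]]
disc_head 0.71 163 192 [[0.522 0.31  0.106]]
disc_head 0.67 191 195 [[0.512 0.209 0.076]]
spindle_nose 0.56 273 168 [[ 0.611 -0.096  0.084]]
spindle_nose 0.3 163 192 [[0.52  0.31  0.108]]
lever_pad 0.71 209 187 [[0.54  0.138 0.126]]
lever_pad 0.68 317 167 [[ 0.602 -0.246  0.179]]
grinder 0.93 285 173 [[ 0.589 -0.139  0.085]]
grinder 0.31 192 193 [[0.52  0.205 0.079]]
rack 0.73 192 193 [[0.517 0.205 0.081]]
rack 0.4 228 129 [[0.751 0.068 0.117]]
0.9 [0.22588233 0.58278057 0.2387514 ] [1.83841916e-01 9.82955822e-01 4.96738234e-05 1.47906967e-05] 0.998087423973659
```

```bash
python3 -c "
import cv2
a=cv2.imread('pics/side0.png')[110:310,140:400];b=cv2.imread('pics/top0.png')[100:300,140:400]
cv2.imwrite('pics/s0c.png',cv2.resize(a,None,fx=3,fy=3,interpolation=2));cv2.imwrite('pics/t0c.png',cv2.resize(b,None,fx=3,fy=3,interpolation=2))"
```

```text
(no output)
```

View pics/s0c.png

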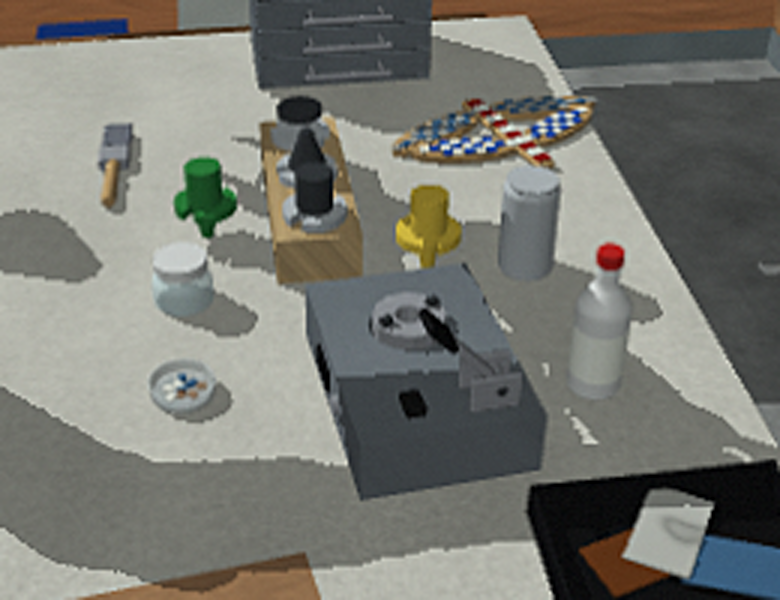

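View pics/t0c.png

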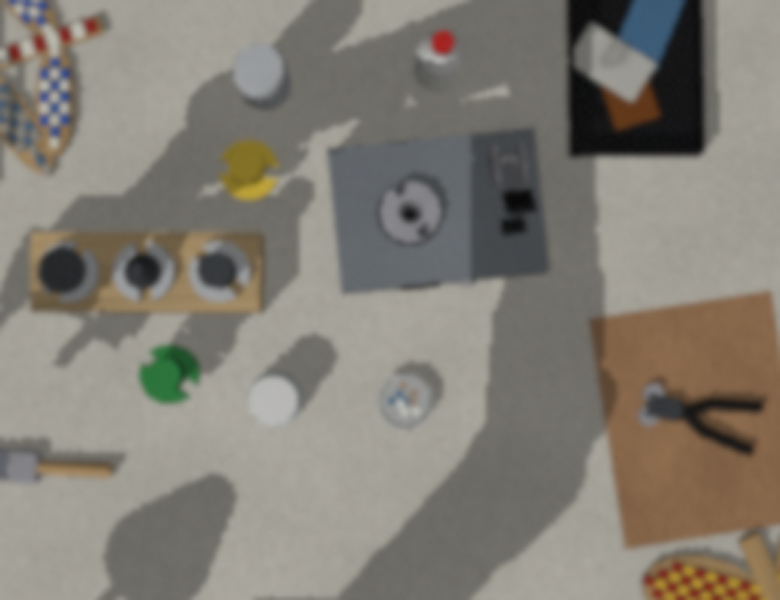

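The candidates in the top picture are the black drum at about (213,189) at the rack's near-grinder end, the cone at (188,190) and the disc at (162,190). Outside the rack are the green look-alike at (197,225) and the yellow one at (223,157). I choose the black one in the rack at (213,189). I'll check it in a close rectified crop, together with the spindle.

```bash
cat >> h.py <<'E'
def ortho(c,p,cx,cy,z,half=.05,n=300):
    g=np.linspace(-half,half,n); X,Y=np.meshgrid(-g,-g,indexing='ij')  # rows: +x up, cols: +y left
    P=np.c_[(cx+X).ravel(),(cy+Y).ravel(),np.full(n*n,z)]
    m=w2p(c,P).astype(np.float32).reshape(n,n,2)
    return cv2.remap(p,m,None,cv2.INTER_CUBIC)
def cloud(c,d):
    v,u=np.nonzero(d>0); return at_depth(c,np.c_[u,v],d[v,u]),np.c_[u,v]
E
cat > m1.py <<'E'
from h import *
T={}
for c in('side','top'):
    fs=[snap(c) for _ in range(3)]; p=np.mean([f[0] for f in fs],0).astype(np.uint8); D=np.median([f[1] for f in fs],0).astype(np.float32)
    P,uv=cloud(c,D); T[c]=p
    for nm,x,y,z0,z1,rr in(('drumtop',.53,.13,.108,.132,.045),('conetop',.521,.213,.108,.14,.045),('drumflange',.53,.13,.064,.08,.055),('spface',.612,-.1,.078,.09,.05),('lever',.6,-.246,.13,.2,.06)):
        m=(np.hypot(P[:,0]-x,P[:,1]-y)<rr)&(P[:,2]>z0)&(P[:,2]<z1); Q=P[m]
        if len(Q): print(c,nm,len(Q),'mean',Q.mean(0).round(4),'mid',((Q.max(0)+Q.min(0))/2).round(4),'ext',np.ptp(Q,0).round(4))
np.save('p.npy',np.stack([T['side'],T['top']]))
row=[np.hstack([ortho(c,T[c],.525,.125,.072),ortho(c,T[c],.612,-.1,.084)]) for c in('top','side')]
cv2.imwrite('pics/o1.png',np.vstack(row))
E
python3 m1.py
```

```text
side drumtop 100 mean [0.5269 0.123  0.1171] mid [0.5273 0.1292 0.1147] ext [0.0421 0.0466 0.0132]
side conetop 29 mean [0.5272 0.2193 0.1157] mid [0.5275 0.2206 0.1156] ext [0.019  0.0176 0.0144]
side drumflange 154 mean [0.5271 0.1146 0.071 ] mid [0.5279 0.1249 0.0718] ext [0.0749 0.0693 0.0155]
side spface 225 mean [ 0.5973 -0.1085  0.0833] mid [ 0.6011 -0.1077  0.0841] ext [0.0747 0.0768 0.0114]
side lever 106 mean [ 0.609  -0.2373  0.1597] mid [ 0.6127 -0.2317  0.1537] ext [0.0468 0.0383 0.0456]
top drumtop 117 mean [0.5292 0.1288 0.1201] mid [0.5295 0.1284 0.1204] ext [0.0402 0.04   0.0112]
top conetop 34 mean [0.5286 0.2236 0.1182] mid [0.5284 0.2243 0.1182] ext [0.0218 0.0192 0.0177]
top drumflange 203 mean [0.53   0.1284 0.0711] mid [0.5322 0.1293 0.0713] ext [0.0937 0.0976 0.0145]
top spface 255 mean [ 0.6019 -0.1076  0.0843] mid [ 0.6024 -0.1078  0.0841] ext [0.0742 0.0704 0.0118]
top lever 94 mean [ 0.6083 -0.2325  0.1615] mid [ 0.6116 -0.2331  0.1562] ext [0.0431 0.0348 0.0457]
```

View pics/o1.png

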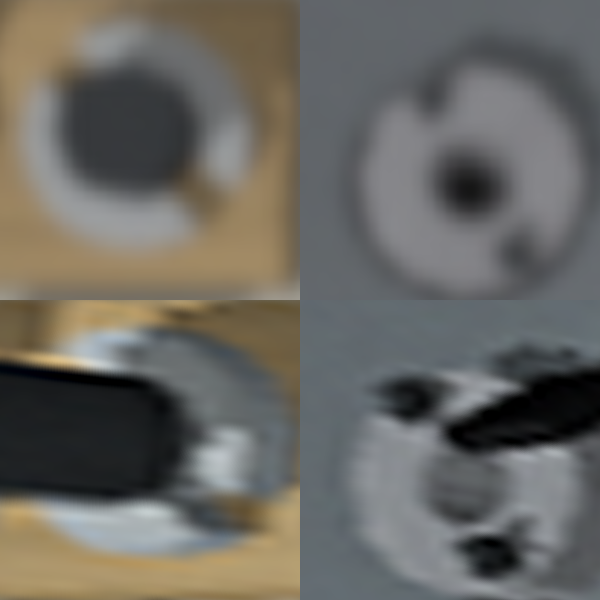

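The crop confirms it: a black cylinder on a grey flange, centred at about (135,135) in its tile, with notches at (65,80) and (205,195), roughly 50°. In the spindle tile the socket is at (170,185) and the dogs at (132,95) and (218,250), roughly 29°. Next I'll refine the angles and centres.

```bash
cat > m2.py <<'E'
from h import *
from scipy.optimize import minimize
ps=dict(zip(('side','top'),np.load('p.npy')))
def samp(c,P):
    m=w2p(c,P).astype(np.float32).reshape(1,-1,2); return cv2.remap(ps[c].astype(np.float32),m,None,cv2.INTER_LINEAR)[0]
def poly(cx,cy,a,r0,r1,w,z):  # sample boxes at +-a
    X,Y=np.meshgrid(np.linspace(r0,r1,6),np.linspace(-w/2,w/2,7)); out=[]
    for s in(0,np.pi):
        ca,sa=np.cos(a+s),np.sin(a+s); out.append(np.c_[(cx+X*ca-Y*sa).ravel(),(cy+X*sa+Y*ca).ravel(),np.full(X.size,z)])
    return np.vstack(out)
A=np.radians(np.arange(0,180,1))
def scan(c,f,cx,cy,r0,r1,w,z):
    v=np.array([f(samp(c,poly(cx,cy,a,r0,r1,w,z))).mean() for a in A]); k=v.argmax(); 
    # two-sided centroid of peak
    idx=(np.arange(k-20,k+21))%180; wt=np.clip(v[idx]-np.percentile(v[idx],30),0,None); return round(k+(wt*np.arange(-20,21)).sum()/wt.sum(),1),k
wood=lambda s:s[:,2]-s[:,0]
dark=lambda s:-s.mean(1)
for cx,cy in((.529,.129),(.530,.130),(.528,.128)):
    print('notch top',[scan('top',wood,cx,cy,r0,37,10e-3,z) if 0 else scan('top',wood,cx,cy,r0,.037,.010,z) for r0,z in((.027,.072),(.027,.066),(.030,.068))])
for cx,cy in((.601,-.1075),(.602,-.1075),(.600,-.107)):
    print('dog',[scan(c,dark,cx,cy,.025,.034,.009,.09) for c in('top','side')])
# spindle centre: bright disc in top view at z=.084, drum disc dark at z=.12
def circ(c,cx,cy,z,R,f):
    t=np.linspace(0,2*np.pi,72,endpoint=False)
    def J(q):
        g=lambda rr:f(samp(c,np.c_[q[0]+rr*np.cos(t),q[1]+rr*np.sin(t),np.full(72,z)])).mean()
        return -(g(R-.003)-g(R+.003))
    return minimize(J,[cx,cy],method='Nelder-Mead',options=dict(initial_simplex=[[cx,cy],[cx+.004,cy],[cx,cy+.004]])).x.round(4)
br=lambda s:s.mean(1)
print('spindle',circ('top',.601,-.1075,.084,.038,br),'socket',circ('top',.601,-.1075,.084,.015,dark),circ('side',.601,-.1075,.084,.015,dark),'drum',circ('top',.529,.129,.12,.022,dark),'flange',circ('top',.529,.129,.07,.038,lambda s:s[:,0]))
E
python3 m2.py
```

```text
notch top [(np.float64(47.0), np.int64(47)), (np.float64(47.0), np.int64(47)), (np.float64(47.0), np.int64(47))]
notch top [(np.float64(47.1), np.int64(47)), (np.float64(47.0), np.int64(47)), (np.float64(47.1), np.int64(47))]
notch top [(np.float64(46.9), np.int64(47)), (np.float64(46.9), np.int64(47)), (np.float64(46.9), np.int64(47))]
dog [(np.float64(28.8), np.int64(29)), (np.float64(27.6), np.int64(28))]
dog [(np.float64(28.7), np.int64(29)), (np.float64(27.5), np.int64(27))]
dog [(np.float64(29.0), np.int64(29)), (np.float64(27.7), np.int64(28))]Traceback (most recent call last):
  File "m2.py", line 30, in <module>
    print('spindle',circ('top',.601,-.1075,.084,.038,br),'socket',circ('top',.601,-.1075,.084,.015,dark),circ('side',.601,-.1075,.084,.015,dark),'drum',circ('top',.529,.129,.12,.022,dark),'flange',circ('top',.529,.129,.07,.038,lambda s:s[:,0]))
                                                                                                         ~~~~^^^^^^^^^^^^^^^^^^^^^^^^^^^^^^^^^^^
  File "m2.py", line 28, in circ
    return minimize(J,[cx,cy],method='Nelder-Mea
[... 324 characters left out ...]
nc(xc)
    fx = function(np.copy(x), *(wrapper_args + args))
  File "m2.py", line 27, in J
    return -(g(R-.003)-g(R+.003))
             ~^^^^^^^^
  File "m2.py", line 26, in <lambda>
    g=lambda rr:f(samp(c,np.c_[q[0]+rr*np.cos(t),q[1]+rr*np.sin(t),np.full(72,z)])).mean()
                  ~~~~^^^^^^^^^^^^^^^^^^^^^^^^^^^^^^^^^^^^^^^^^^^^^^^^^^^^^^^^^^^^
  File "m2.py", line 5, in samp
    m=w2p(c,P).astype(np.float32).reshape(1,-1,2); return cv2.remap(ps[c].astype(np.float32),m,None,cv2.INTER_LINEAR)[0]
      ~~~^^^^^
  File "h.py", line 8, in w2p
    i=eyes.camera_info(c);M=np.array(i['world_to_cam']);P=np.atleast_2d(P).astype(float)
ValueError: time passes only in moves, steps and waits
```

```bash
python3 -m pendant '[{"claw":1,"dx":25,"dy":-35,"dz":0,"twist":-0.14},{"claw":1,"dx":52,"dy":-76,"dz":0,"twist":-0.28},{"claw":1,"dx":78,"dy":-117,"dz":0,"twist":-0.42},{"claw":1,"dx":104,"dy":-158,"dz":0,"twist":-0.56},{"claw":1,"dx":130,"dy":-199,"dz":0,"twist":-0.68},{"claw":1,"dx":156,"dy":-240,"dz":0,"twist":-0.68},{"claw":1,"dx":182,"dy":-280,"dz":0,"twist":-0.68},{"claw":1,"dx":208,"dy":-320,"dz":0,"twist":-0.68}]' 30
```

```text
clock: 2.0
tool_pos: [0.4348, 0.2613, 0.239]
eef_rot: [0.501, 0.865, 0.0, 0.0]
contact_force: [1.4, -0.7, 0.6]
opening: 0.997
finger_force: 0.0
```

```bash
python3 - <<'E'
s=open('m2.py').read().split('\n'); s=[l for l in s if not l.startswith('for c') and "print('notch" not in l and "print('dog" not in l]; open('m3.py','w').write('\n'.join(s))
E
python3 m3.py
```

```text
spindle [ 0.6024 -0.1075] socket [ 0.6021 -0.107 ] [ 0.6029 -0.1046] drum [0.5286 0.1268] flange [0.5301 0.1305]
```

```bash
python3 -m pendant '[{"claw":1,"dx":25,"dy":-36,"dz":0,"twist":0},{"claw":1,"dx":50,"dy":-72,"dz":0,"twist":0},{"claw":1,"dx":75,"dy":-107,"dz":0,"twist":0},{"claw":1,"dx":95,"dy":-135,"dz":0,"twist":0},{"claw":1,"dx":95,"dy":-135,"dz":-35,"twist":0},{"claw":1,"dx":95,"dy":-135,"dz":-70,"twist":0},{"claw":1,"dx":95,"dy":-135,"dz":-90,"twist":0},{"claw":1,"dx":95,"dy":-135,"dz":-90,"twist":0}]' && python3 - <<'E'
from h import *
p,_=snap('top');q,_=snap('side')
f=lambda c,p:cv2.resize(p[120:260,150:280],None,fx=3,fy=3,interpolation=2)
cv2.imwrite('pics/a.png',np.hstack([f('top',p),f('side',q)]))
print(r.get_state()['tool_pos'])
E
```

```text
clock: 2.8
tool_pos: [0.5271, 0.1273, 0.1464]
eef_rot: [0.501, 0.865, -0.002, -0.002]
contact_force: [-1.0, -0.2, -0.1]
opening: 0.999
finger_force: 0.0
[0.52916432 0.12792457 0.14911129]
```

View pics/a.png

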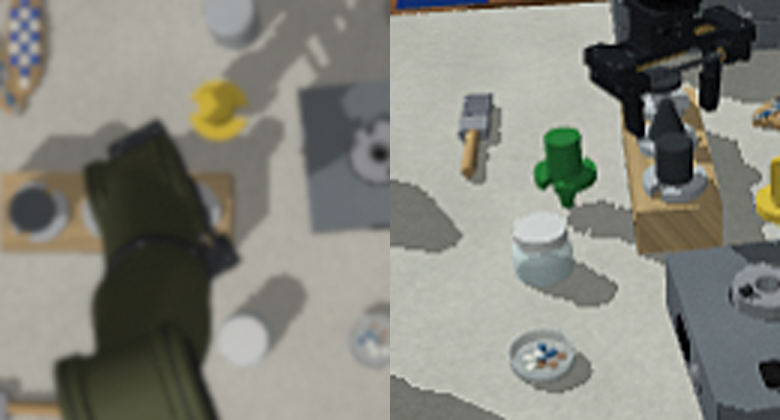

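The fingers straddle the drum: in the side view they are at about (640,110) and (712,90), with the drum centred between them at (675,150). Descending and gripping.

```bash
python3 -m pendant '[{"claw":1,"dx":0,"dy":0,"dz":-25,"twist":0},{"claw":1,"dx":0,"dy":0,"dz":-50,"twist":0},{"claw":1,"dx":0,"dy":0,"dz":-64,"twist":0},{"claw":1,"dx":0,"dy":0,"dz":-64,"twist":0},{"claw":0.3,"dx":0,"dy":0,"dz":-64,"twist":0},{"claw":0.3,"dx":0,"dy":0,"dz":-64,"twist":0},{"claw":0.3,"dx":0,"dy":0,"dz":-64,"twist":0},{"claw":0.3,"dx":0,"dy":0,"dz":-64,"twist":0}]' 15; python3 -m pendant '[{"claw":0.3,"dx":0,"dy":0,"dz":0,"twist":0},{"claw":0.3,"dx":0,"dy":0,"dz":0,"twist":0},{"claw":0.3,"dx":0,"dy":0,"dz":0,"twist":0}]' 35
```

```text
clock: 3.7
tool_pos: [0.5294, 0.1279, 0.0855]
eef_rot: [0.501, 0.865, 0.001, 0.001]
contact_force: [0.9, -0.3, -0.5]
opening: 0.664
finger_force: 0.0
clock: 4.0
tool_pos: [0.5294, 0.128, 0.085]
eef_rot: [0.501, 0.865, 0.001, 0.0]
contact_force: [1.4, 1.1, 2.1]
opening: 0.48
finger_force: 35.0
```

```bash
python3 -m pendant '[{"claw":0.3,"dx":0,"dy":0,"dz":10,"twist":0},{"claw":0.3,"dx":0,"dy":0,"dz":25,"twist":0},{"claw":0.3,"dx":0,"dy":0,"dz":45,"twist":0},{"claw":0.3,"dx":0,"dy":0,"dz":65,"twist":0},{"claw":0.3,"dx":0,"dy":0,"dz":85,"twist":0},{"claw":0.3,"dx":0,"dy":0,"dz":105,"twist":0},{"claw":0.3,"dx":0,"dy":0,"dz":105,"twist":0}]'; python3 -m pendant '[{"claw":0.3,"dx":10,"dy":-30,"dz":0,"twist":-0.06},{"claw":0.3,"dx":20,"dy":-65,"dz":0,"twist":-0.12},{"claw":0.3,"dx":31,"dy":-100,"dz":0,"twist":-0.18},{"claw":0.3,"dx":42,"dy":-135,"dz":0,"twist":-0.24},{"claw":0.3,"dx":53,"dy":-170,"dz":0,"twist":-0.3},{"claw":0.3,"dx":64,"dy":-205,"dz":0,"twist":-0.325},{"claw":0.3,"dx":73,"dy":-235,"dz":0,"twist":-0.325},{"claw":0.3,"dx":73,"dy":-235,"dz":0,"twist":-0.325}]'; python3 - <<'E'
from h import *
p,_=snap('top');q,_=snap('side')
f=lambda p,u,v:cv2.resize(p[v-50:v+50,u-65:u+65],None,fx=3,fy=6,interpolation=2) if 0 else cv2.resize(p[v-65:v+65,u-65:u+65],None,fx=3,fy=3,interpolation=2)
u,v=w2p('side',[.602,-.107,.12])[0].astype(int)
cv2.imwrite('pics/b.png',np.hstack([f(p,270,165),f(q,u,v)]))
print(u,v,r.get_state()['tool_pos'])
E
```

```text
clock: 4.7
tool_pos: [0.5297, 0.1279, 0.1919]
eef_rot: [0.501, 0.865, 0.001, 0.001]
contact_force: [0.8, -0.0, -4.9]
opening: 0.477
finger_force: 35.0
clock: 5.5
tool_pos: [0.6012, -0.1148, 0.1882]
eef_rot: [0.638, 0.77, -0.003, 0.001]
contact_force: [-0.6, -0.6, -4.9]
opening: 0.478
finger_force: 35.0
276 205 [ 0.60047724 -0.10805158  0.18812767]
```

View pics/b.png

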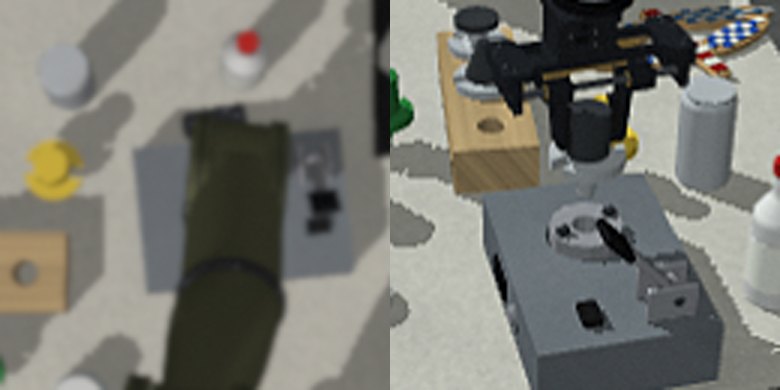

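The drum hangs upright in the fingers above the spindle: in the side crop the shank tip is at (587,190) over the socket at (590,225). The cone and disc are still in the rack. Next I'll check the held head's offset from the spindle with the side camera.

```bash
cat > m4.py <<'E'
from h import *
from scipy.optimize import least_squares
s=r.get_state(); print(s['tool_pos'],s['eef_rot'])
fs=[snap('side') for _ in range(3)]; p=np.mean([f[0] for f in fs],0).astype(np.uint8); D=np.median([f[1] for f in fs],0).astype(np.float32)
z0=s['tool_pos'][2]-.025
P,uv=cloud('side',D); L=P-[*s['tool_pos'][:2],z0]; rr=np.hypot(L[:,0],L[:,1])
for nm,a,b,R in(('drum',.014,.025,.022),('flange rim',.001,.011,.038),('shank',-.035,-.004,None)):
    m=(L[:,2]>a)&(L[:,2]<b)&(rr<.045); Q=L[m]
    if nm=='drum': m=m&(rr<.03); Q=L[m]
    if nm=='flange rim': Q=Q[np.hypot(Q[:,0],Q[:,1])>.03]
    if len(Q)<4: print(nm,len(Q)); continue
    if R is None: f=lambda q:np.hypot(Q[:,0]-q[0],Q[:,1]-q[1])-(.0075+(Q[:,2]+.04)/.04*.0065)
    else: f=lambda q:np.hypot(Q[:,0]-q[0],Q[:,1]-q[1])-R
    o=least_squares(f,[0,0],loss='soft_l1',f_scale=.002); print(nm,len(Q),(o.x*1e3).round(1),'rms mm',(np.sqrt(np.mean(o.fun**2))*1e3).round(1))
# spindle rim from the side
m=(abs(P[:,2]-.078)<.004)&(np.hypot(P[:,0]-.602,P[:,1]+.107)<.05); 
S=P[(abs(P[:,2]-.084)<.004)&(np.hypot(P[:,0]-.602,P[:,1]+.107)<.046)]; print('sp face',len(S),((S.max(0)+S.min(0))/2).round(4))
x,y=s['tool_pos'][:2]
cv2.imwrite('pics/c.png',cv2.resize(np.hstack([ortho('side',p,x,y,z0+.012,.045,300),ortho('side',p,.602,-.107,.09,.045,300)]),None,fx=1.3,fy=1.3))
E
python3 m4.py
```

```text
[ 0.60047724 -0.10805158  0.18812767] [ 0.6353417   0.77222933 -0.00092628 -0.00139007]
drum 47 [-1.3  3.7] rms mm 1.7
flange rim 77 [-0.5  4. ] rms mm 1.8
shank 21 [-0.7  3.6] rms mm 1.4
sp face 203 [ 0.601  -0.1078  0.0839]
```

View pics/c.png

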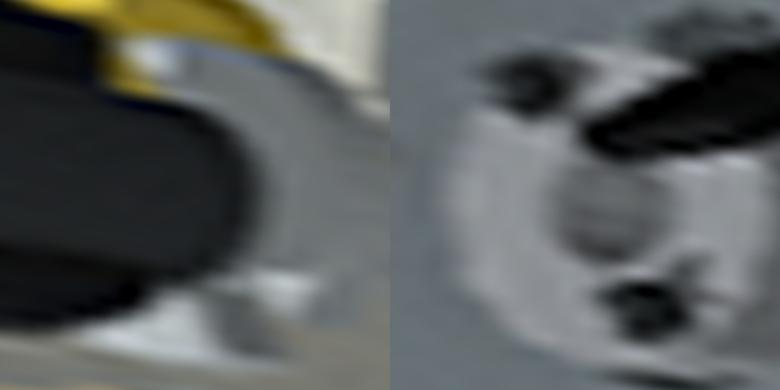

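In the left tile the notch is at about (240,320), below right of the drum. In the right tile the dogs are at (535,80) and (645,305). The two angles look close. I'll use the now-empty rack hole and the spindle's rim to check the offset of the head in the fingers.

```bash
cat > m5.py <<'E'
from h import *
from scipy.optimize import least_squares
exec(open('m3.py').read().split("print('spindle'")[0].split('from scipy')[1].join(['from scipy','']))
for c in('top','side'):
    fs=[snap(c) for _ in range(3)]; ps[c]=np.mean([f[0] for f in fs],0); D=np.median([f[1] for f in fs],0)
    if c=='side':
        P,_=cloud(c,D.astype(np.float32))
print('hole',[circ(c,.5295,.129,.06,.016,dark) for c in('top','side')])
L=P-[.602,-.107,0]; rr=np.hypot(L[:,0],L[:,1])
Q=L[(rr>.034)&(rr<.045)&(L[:,2]>.0735)&(L[:,2]<.081)]
o=least_squares(lambda q:np.hypot(Q[:,0]-q[0],Q[:,1]-q[1])-.038,[0,0],loss='soft_l1',f_scale=.002); print('spindle rim side',len(Q),o.x.round(4))
print([r.get_state()['tool_pos'].round(4) if hasattr(r.get_state()['tool_pos'],'round') else r.get_state()['tool_pos'] for _ in range(2)])
# notch angle on held head, side camera
s=r.get_state()
def box(a,cx,cy,z): return poly(cx,cy,a,.028,.037,.010,z)
def half(c,cx,cy,a,z): # only near-side notch (a+180)
    return samp(c,box(a,cx,cy,z)[42:])
for cx,cy in((.5997,-.1043),(.601,-.106)):
    v=np.array([half('side',cx,cy,np.radians(a),.176).mean() for a in range(0,70,2)]); print(v.round())
E
python3 m5.py
```

```text
hole [array([0.5284, 0.1318]), array([0.5267, 0.1304])]
spindle rim side 41 [-0.0007  0.0015]
[array([ 0.6018, -0.1067,  0.1898]), array([ 0.6018, -0.1067,  0.1898])]
[172. 169. 165. 160. 154. 146. 138. 130. 122. 115. 109. 103.  99.  97.
  98. 100. 103. 108. 115. 122. 129. 135. 141. 145. 148. 149. 149. 148.
 146. 142. 138. 133. 128. 124. 121.]
[168. 162. 155. 148. 139. 131. 122. 115. 109. 103.  99.  97.  97.  99.
 103. 108. 114. 121. 128. 134. 140. 144. 147. 148. 148. 147. 145. 142.
 139. 134. 130. 126. 123. 121. 120.]
```

```bash
python3 -m pendant '[{"claw":0.3,"dx":0.5,"dy":-2.5,"dz":-10,"twist":0},{"claw":0.3,"dx":0.5,"dy":-2.5,"dz":-25,"twist":0},{"claw":0.3,"dx":0.5,"dy":-2.5,"dz":-40,"twist":0},{"claw":0.3,"dx":0.5,"dy":-2.5,"dz":-52,"twist":0},{"claw":0.3,"dx":0.5,"dy":-2.5,"dz":-60,"twist":0},{"claw":0.3,"dx":0.5,"dy":-2.5,"dz":-66,"twist":0},{"claw":0.3,"dx":0.5,"dy":-2.5,"dz":-66,"twist":0},{"claw":0.3,"dx":0.5,"dy":-2.5,"dz":-66,"twist":0}]'; sed -i 's/^s=r.get_state.*/for _ in range(4): snap("side")\ns=r.get_state(); print(s["tool_pos"],s["contact_force"])/' m4.py; python3 m4.py
```

```text
clock: 6.85
tool_pos: [0.6027, -0.1098, 0.124]
eef_rot: [0.635, 0.773, 0.0, 0.0]
contact_force: [0.2, -0.3, -4.9]
opening: 0.479
finger_force: 35.0
[ 0.60277084 -0.10978315  0.12432328] [-0.65376607  0.70357287 -5.7371747 ]
drum 36 [-1.1  2.1] rms mm 1.4
flange rim 68 [0.  2.5] rms mm 2.7
shank 214 [-12.3 -21.9] rms mm 18.2
sp face 89 [ 0.6011 -0.1205  0.084 ]
```

View pics/c.png

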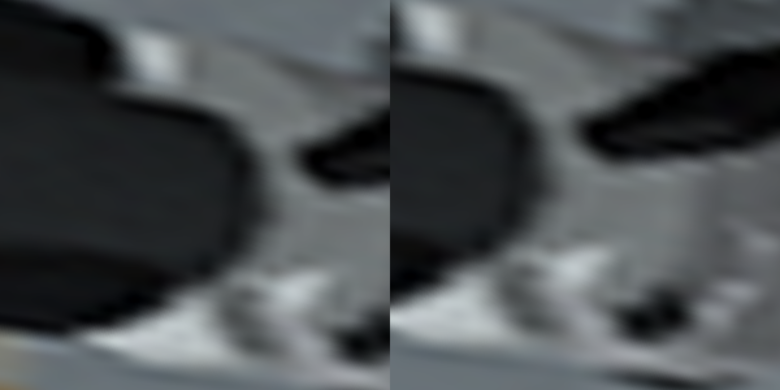

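The flange hangs just above the dogs, the near dog showing at (650,310) with the notch at (525,290), about 6 mm higher. There is no contact yet. I'll lower it in small steps.

```bash
python3 -m pendant '[{"claw":0.3,"dx":0,"dy":0,"dz":-2,"twist":0},{"claw":0.3,"dx":0,"dy":0,"dz":-4,"twist":0},{"claw":0.3,"dx":0,"dy":0,"dz":-6,"twist":0},{"claw":0.3,"dx":0,"dy":0,"dz":-7,"twist":0},{"claw":0.3,"dx":0,"dy":0,"dz":-8,"twist":0},{"claw":0.3,"dx":0,"dy":0,"dz":-9,"twist":0},{"claw":0.3,"dx":0,"dy":0,"dz":-9,"twist":0}]'
```

```text
clock: 7.9
tool_pos: [0.6023, -0.1097, 0.1146]
eef_rot: [0.635, 0.773, -0.0, -0.0]
contact_force: [0.3, -0.4, -5.1]
opening: 0.482
finger_force: 35.0
```

No contact force, and the flange is already 3 mm below the dog tops, so the dogs are in the notches.

```bash
python3 -m pendant '[{"claw":0.3,"dx":0,"dy":0,"dz":-1,"twist":0},{"claw":0.3,"dx":0,"dy":0,"dz":-2,"twist":0},{"claw":0.3,"dx":0,"dy":0,"dz":-3,"twist":0},{"claw":0.3,"dx":0,"dy":0,"dz":-4,"twist":0},{"claw":0.3,"dx":0,"dy":0,"dz":-5,"twist":0},{"claw":0.3,"dx":0,"dy":0,"dz":-5.5,"twist":0},{"claw":0.3,"dx":0,"dy":0,"dz":-5.5,"twist":0}]'
```

```text
clock: 8.6
tool_pos: [0.6023, -0.1097, 0.1092]
eef_rot: [0.634, 0.773, 0.0, -0.0]
contact_force: [0.5, -0.9, -4.4]
opening: 0.481
finger_force: 35.0
```

```bash
python3 -m pendant '[{"claw":0.3,"dx":0,"dy":0,"dz":-0.5,"twist":0},{"claw":0.3,"dx":0,"dy":0,"dz":-1,"twist":0},{"claw":0.3,"dx":0,"dy":0,"dz":-1,"twist":0}]'
```

```text
clock: 8.9
tool_pos: [0.6024, -0.1097, 0.109]
eef_rot: [0.635, 0.773, 0.0, 0.0]
contact_force: [-2.4, -0.3, 3.9]
opening: 0.481
finger_force: 35.0
```

Contact came exactly at the seated height (0.109 − 0.025 = 0.084). I'll press a touch, then open and rise.

```bash
python3 -m pendant '[{"claw":0.3,"dx":0,"dy":0,"dz":-0.5,"twist":0},{"claw":0.3,"dx":0,"dy":0,"dz":-0.5,"twist":0}]'; python3 -m pendant '[{"claw":0.55,"dx":0,"dy":0,"dz":0.5,"twist":0},{"claw":0.7,"dx":0,"dy":0,"dz":0.5,"twist":0},{"claw":0.9,"dx":0,"dy":0,"dz":0.5,"twist":0},{"claw":1,"dx":0,"dy":0,"dz":0.5,"twist":0},{"claw":1,"dx":0,"dy":0,"dz":0.5,"twist":0},{"claw":1,"dx":0,"dy":0,"dz":0.5,"twist":0}]'
```

```text
clock: 9.1
tool_pos: [0.6024, -0.1097, 0.1089]
eef_rot: [0.635, 0.773, 0.0, 0.0]
contact_force: [-3.5, -0.1, 8.9]
opening: 0.482
finger_force: 35.0
clock: 9.7
tool_pos: [0.6024, -0.1097, 0.1081]
eef_rot: [0.635, 0.773, 0.0, 0.0]
contact_force: [0.5, 0.3, -0.4]
opening: 0.983
finger_force: 0.0
```

```bash
python3 -c "
from plant import r;print(r.get_state()['q'])"; python3 -m pendant '[{"claw":1,"dx":0,"dy":0,"dz":15,"twist":0},{"claw":1,"dx":0,"dy":0,"dz":40,"twist":0},{"claw":1,"dx":0,"dy":0,"dz":75,"twist":0},{"claw":1,"dx":0,"dy":0,"dz":115,"twist":0},{"claw":0.5,"dx":-20,"dy":0,"dz":150,"twist":0.14},{"claw":0,"dx":-55,"dy":0,"dz":170,"twist":0.28},{"claw":0,"dx":-90,"dy":0,"dz":180,"twist":0.42},{"claw":0,"dx":-120,"dy":0,"dz":180,"twist":0.56}]'; python3 - <<'E'
from h import *
s=r.get_state();print(s['q'])
for c in('top','side'):
    p,D=snap(c); P,uv=cloud(c,D)
    if c=='top':t=p
    col=p[uv[:,1],uv[:,0]].astype(float).mean(1)
    m=(abs(P[:,0]-.61)<.06)&(abs(P[:,1]+.237)<.04)&(P[:,2]>.12)&(P[:,2]<.2)&(col<45); Q=P[m]
    print(c,len(Q),((Q.max(0)+Q.min(0))/2).round(4),Q.mean(0).round(4),np.ptp(Q,axis=0).round(3))
    m=(np.hypot(P[:,0]-.602,P[:,1]+.107)<.018)&(P[:,2]>.13)&(P[:,2]<.165); Q=P[m]; print('drum top',len(Q),np.median(Q,0).round(4) if len(Q) else '')
    m=(np.hypot(P[:,0]-.602,P[:,1]+.107)<.037)&(np.hypot(P[:,0]-.602,P[:,1]+.107)>.027)&(P[:,2]>.085)&(P[:,2]<.12); Q=P[m]; print('flange top',len(Q),np.median(Q,0).round(4) if len(Q) else '')
    # housing edges for yaw
f=lambda c,p,u,v:cv2.resize(p[v-45:v+45,u-65:u+65],None,fx=4,fy=4,interpolation=2)
cv2.imwrite('pics/d.png',np.vstack([f('top',t,290,165),f('side',p,280,210)])[:,:])
E
python3 -c "
import cv2;a=cv2.imread('pics/d.png');cv2.imwrite('pics/d2.png',cv2.resize(a,None,fx=.8,fy=.8,interpolation=3))"
```

```text
[ 0.11361061  0.84223198 -0.01554097  1.71470069  0.0209328   0.58476099
  0.28181261]
clock: 10.5
tool_pos: [0.4816, -0.11, 0.2909]
eef_rot: [0.394, 0.919, 0.0, 0.002]
contact_force: [0.5, -0.2, -0.5]
opening: 0.662
finger_force: 0.0
[ 0.26074678  0.44754613 -0.19499682  1.88607613  0.11714208  0.81444164
  0.76585275]
top 55 [ 0.6036 -0.232   0.164 ] [ 0.6049 -0.2312  0.166 ] [0.027 0.028 0.033]
drum top 80 [ 0.6019 -0.1076  0.1441]
flange top 115 [ 0.6115 -0.1165  0.0962]
side 81 [ 0.6055 -0.2347  0.1616] [ 0.6042 -0.2392  0.1648] [0.032 0.039 0.031]
drum top 66 [ 0.602  -0.1068  0.1439]
flange top 92 [ 0.5855 -0.1186  0.0947]
```

View pics/d2.png

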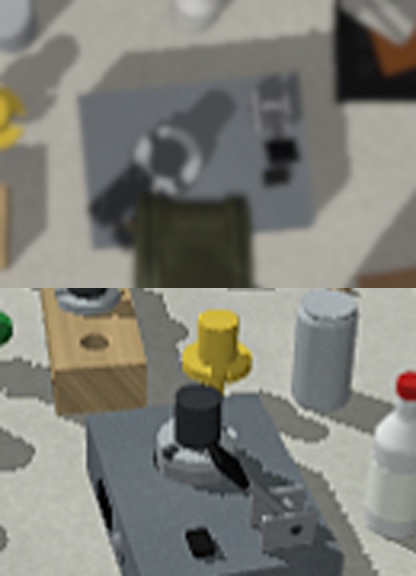

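The drum stands upright on the spindle: side crop (198,415), top at 0.144 and flange top at 0.096, both the seated heights. The dogs show in the notches at top crop (188,140) and (150,175). The lever pad is at about (.6045,−.232,.163), top crop (283,150). Moving above it now.

```bash
python3 -m pendant '[{"claw":0,"dx":15,"dy":-20,"dz":0,"twist":0.14},{"claw":0,"dx":35,"dy":-40,"dz":0,"twist":0.28},{"claw":0,"dx":55,"dy":-60,"dz":0,"twist":0.42},{"claw":0,"dx":75,"dy":-80,"dz":0,"twist":0.56},{"claw":0,"dx":100,"dy":-100,"dz":0,"twist":0.7},{"claw":0,"dx":120,"dy":-123,"dz":-20,"twist":0.84},{"claw":0,"dx":128,"dy":-123,"dz":-50,"twist":0.92},{"claw":0,"dx":128,"dy":-123,"dz":-80,"twist":0.92}]';  python3 -m pendant '[{"claw":0,"dx":0,"dy":0,"dz":-5,"twist":0},{"claw":0,"dx":0,"dy":0,"dz":-10,"twist":0},{"claw":0,"dx":0,"dy":0,"dz":-10,"twist":0}]'
```

```text
clock: 11.4
tool_pos: [0.6125, -0.234, 0.2078]
eef_rot: [-0.052, 0.999, -0.0, 0.002]
contact_force: [-1.1, -0.6, 0.8]
opening: 0.009
finger_force: 0.0
clock: 11.7
tool_pos: [0.611, -0.2328, 0.1993]
eef_rot: [-0.052, 0.999, -0.0, 0.001]
contact_force: [-0.3, -0.5, 0.3]
opening: 0.008
finger_force: 0.0
```

```bash
python3 -m pendant '[{"claw":0,"dx":0,"dy":0,"dz":-15,"twist":0},{"claw":0,"dx":0,"dy":0,"dz":-28,"twist":0},{"claw":0,"dx":0,"dy":0,"dz":-34,"twist":0},{"claw":0,"dx":0,"dy":0,"dz":-38,"twist":0},{"claw":0,"dx":-5,"dy":0,"dz":-42,"twist":0},{"claw":0,"dx":-10,"dy":-1,"dz":-47,"twist":0}]';  python3 -m pendant '[{"claw":0,"dx":-4,"dy":0,"dz":-5,"twist":0},{"claw":0,"dx":-8,"dy":-1,"dz":-10,"twist":0},{"claw":0,"dx":-13,"dy":-1,"dz":-18,"twist":0},{"claw":0,"dx":-16,"dy":-2,"dz":-26,"twist":0},{"claw":0,"dx":-19,"dy":-2,"dz":-34,"twist":0},{"claw":0,"dx":-19,"dy":-2,"dz":-34,"twist":0}]'
```

```text
clock: 12.3
tool_pos: [0.6037, -0.2335, 0.1526]
eef_rot: [-0.053, 0.999, -0.0, 0.004]
contact_force: [4.7, 0.4, 2.9]
opening: 0.002
finger_force: 2.6
clock: 12.9
tool_pos: [0.5788, -0.2357, 0.1152]
eef_rot: [-0.052, 0.999, 0.001, -0.003]
contact_force: [-0.3, -0.5, -0.1]
opening: 0.003
finger_force: 0.0
```

The lever pushed back and then the force vanished, which suggests a snap. I'll retreat and check.

```bash
python3 -m pendant '[{"claw":0,"dx":0,"dy":0,"dz":30,"twist":0},{"claw":0,"dx":0,"dy":0,"dz":75,"twist":0},{"claw":0,"dx":0,"dy":0,"dz":120,"twist":0},{"claw":0,"dx":-40,"dy":0,"dz":150,"twist":0},{"claw":0,"dx":-85,"dy":0,"dz":160,"twist":0},{"claw":0,"dx":-130,"dy":0,"dz":160,"twist":0},{"claw":0,"dx":-160,"dy":0,"dz":160,"twist":0},{"claw":0,"dx":-160,"dy":0,"dz":160,"twist":0}]'; python3 - <<'E'
from h import *
for c in('top','side'):
    p,D=snap(c); P,uv=cloud(c,D)
    if c=='top':t=p
    col=p[uv[:,1],uv[:,0]].astype(float).mean(1)
    m=(abs(P[:,0]-.585)<.06)&(abs(P[:,1]+.237)<.04)&(P[:,2]>.08)&(P[:,2]<.2)&(col<45); Q=P[m]
    print(c,'pad',len(Q),np.median(Q,0).round(4) if len(Q) else '')
    R=np.hypot(P[:,0]-.602,P[:,1]+.107)
    for nm,m in(('drum',(R<.018)&(P[:,2]>.13)&(P[:,2]<.165)),('flange',(R<.037)&(R>.027)&(P[:,2]>.085)&(P[:,2]<.12))): print(nm,np.median(P[m],0).round(4))
cv2.imwrite('pics/e.png',np.hstack([cv2.resize(x[110:260,140:340],None,fx=2,fy=2,interpolation=2) for x in(t,p)]))
print(r.get_state()['clock'],r.get_state()['tool_pos'],r.get_state()['contact_force'])
E
```

```text
clock: 13.7
tool_pos: [0.4161, -0.2363, 0.2773]
eef_rot: [-0.051, 0.999, -0.0, -0.003]
contact_force: [1.2, -0.3, -0.1]
opening: 0.002
finger_force: 0.0
top pad 68 [ 0.5762 -0.2348  0.1004]
drum [ 0.6021 -0.1076  0.1456]
flange [ 0.6015 -0.1073  0.0955]
side pad 146 [ 0.5772 -0.241   0.1014]
drum [ 0.6006 -0.1074  0.1433]
flange [ 0.5923 -0.1225  0.095 ]
13.8 [ 0.42138625 -0.23596455  0.27761498] [ 0.33903502 -0.36975385 -0.00109467]
```

View pics/e.png

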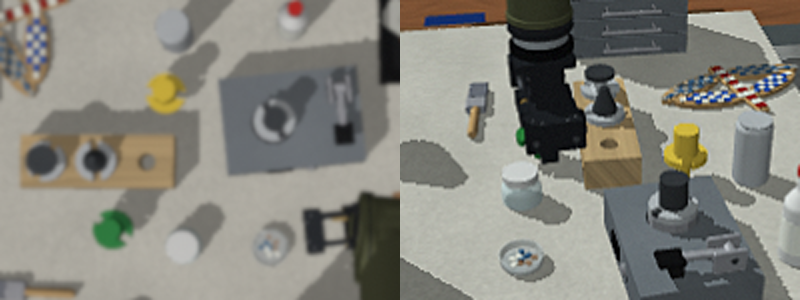

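The lever lies down, with the pad at z 0.101 and side (668,262). The drum is seated at side (675,190). The cone and disc are still in the rack, the bystanders haven't moved, and the arm is clear.

```bash
python3 -c "
from plant import r;print(r.finish_job())"
```

```text
the job is handed in; nothing more can be done
None
```

The drum head is seated flat on the spindle with the dogs in its notches, the clamp lever is snapped down, the other things are where they were, and the job was handed in at about 14 s.

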